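Show the blue glaze test to the inspection camera

TASK

First stand the grey reference tile fully down in the black cradle next to the inspection camera's view, its three patches towards the camera side, and let go of it. Then take the blue-glazed test tile out of the wooden rail and finish while holding it still in the air in front of the camera: bare clay end up, glazed face square to the lens (lean it as the camera leans), its middle on the lens axis, 16 cm in front of the lens, the distance that the red tip of the focus rod below marks. The program ends holding the tile there; touch nothing with it, and leave the camera, the other tiles and the bud vase where they are.

Things in the scene. Friction and masses are not known exactly. Their poses are not given: they have to be found in the camera images.
- ref_tile: grey plastic reference tile, about 120 g: upright plate 8 (x) x 60 (y) mm on a foot 30 (x) x 64 (y) x 14 (z) mm, 85 mm tall in all; white, mid-grey and black patches on the plate's +x face, the back plain. It starts standing free on the bench at the robot's front right. Origin: centre of the foot's underside; z up. Grip the plate by its 8 mm thickness near the top
- cradle_seat (a point): centre of the inner floor of the fixed black cradle, an open-topped tray 46 (x) x 80 (y) x 16 (z) mm outside; pocket 36 (x) x 70 (y) mm and 11 mm deep, its floor 5 mm above the bench. +x of its frame points to the camera side (within about 0.15 rad of the camera's own heading): the seated reference tile has its axes parallel to these, its origin at this point, patches to +x
- blue_tile: glaze test tile of pale bare clay, 8 (x) x 45 (y) x 100 (z) mm, about 80 g, its +x face (and side edges) glazed cobalt blue from the bottom up to 65 mm, the top 30 mm bare all round (meant for gripping), small black dot (hanging hole) in the bare end; starts standing in any of the rail's four slots. Origin: centre of its underside; z up through the bare end, y across its width. This is the one to show
- blue_tile_centre (a point): middle of the blue test tile: 50 mm above its underside, on its axis; axes as the tile's
- green_tile: glaze test tile of pale bare clay, 8 (x) x 45 (y) x 100 (z) mm, about 80 g, its +x face (and side edges) glazed green from the bottom up to 65 mm, the top 30 mm bare all round (meant for gripping), small black dot (hanging hole) in the bare end; starts standing in any of the rail's four slots. Origin: centre of its underside; z up through the bare end, y across its width
- red_tile: glaze test tile of pale bare clay, 8 (x) x 45 (y) x 100 (z) mm, about 80 g, its +x face (and side edges) glazed rust red from the bottom up to 65 mm, the top 30 mm bare all round (meant for gripping), small black dot (hanging hole) in the bare end; starts standing in any of the rail's four slots. Origin: centre of its underside; z up through the bare end, y across its width
- honey_tile: glaze test tile of pale bare clay, 8 (x) x 45 (y) x 100 (z) mm, about 80 g, its +x face (and side edges) glazed honey yellow from the bottom up to 65 mm, the top 30 mm bare all round (meant for gripping), small black dot (hanging hole) in the bare end; starts standing in any of the rail's four slots. Origin: centre of its underside; z up through the bare end, y across its width
- rail: fixed wooden tile rail, 65 (x) x 250 (y) x 30 (z) mm, at the robot's left; four slots side by side along its y, 58 mm apart (at y = -87, -29, 29, 87 mm), each 11 mm wide (x), 50 mm long (y), 20 mm deep, slot floors 10 mm above the bench. Origin: centre of its underside. The tiles stand in it with their glazed +x faces to the rail's +x, pull straight up
- lens (a point): middle of the front of the camera's black lens barrel (48 mm across), on a grey head 60 x 64 x 56 mm behind it, on a column at the back; height and lean vary. Own -x is the viewing direction (to the robot, 0.1 to 0.35 rad downward), y level, z up. A 6 mm steel focus rod runs 80 mm below the lens axis, ending in a red ball (12 mm) under the focus point; can be knocked out of place
- focus (a point): focus point in the air: on the lens axis 160 mm in front of the lens, 80 mm above the red ball at the rod's tip (measured along the head's z). Axes as the lens's. Rightly presented, the blue tile has its middle here and its x, y, z axes parallel to these (glazed +x face to the lens)
- bud_vase: pinkish bud vase, 76 mm across, 112 mm tall, at the right; leave alone. Origin: centre of its underside
Not all that is in view belongs to the job. Several things have the shape of the ref_tile; the one meant has the colours described above.

How it is judged:
By the outcome, as a careful person would: the job done as asked, in the order asked, and still so for the second after the job is handed in, while the arm keeps its last pose, push and grip.
It also fails if it takes over 53 s, if anything falls off the work surface, if the arm or the gripper's body presses on something with over 40 N, if the wrist force passes 120 N, or if a joint passes its speed limit or range.

ROBOT

A 6-joint arm with a two-finger parallel gripper is mounted at the origin on the work surface. World frame = base frame: x ahead of the robot, y to its left, z up, the work surface at z = 0. Lengths are in mm, angles in rad, forces in N, time in s.
With the tool pointing down it reaches from about 275 to 1000 mm from the base axis. Payload 8.4 kg.
Tool frame: the origin (TCP) lies midway between the tips of the shut fingers; the grasp point (between the pads) lies 19 mm behind it; z points along the fingers, y is the line along which they close (so a half turn about z gives the same grasp; the last joint's range is limited). The gripper opens to 85 mm and grips with 20 to 120 N. Pads are 22 mm wide; open, the fingers measure 114 mm over their backs; the gripper's body (76 mm by 85 mm) begins 54 mm behind the grasp point. The pads swing forward as they close: fully open they stand 13 mm farther back than shut.
Start: joints at [-1.331, 0.353, 1.633, -0, 1.155, -0.002], TCP at [149.655, -606.821, 231.281] pointing down, gripper open.
Joint ranges: [-2.63, 2.63], [-0.92, 2.1], [0.06, 2.66], [-1.3, 4.44], [0, 2.69], [-3.02, 3.02]. Speed limits (rad/s): [2.22, 2.22, 2.79, 3.14, 3.14, 3.14].

INTERFACE

Orientations are given as [roll, pitch, yaw] about the fixed x, y, z axes, in that order (R = Rz(yaw) Ry(pitch) Rx(roll)).
In Python, from rig import r gives the robot as it stands.
- The arm moves only by the shell command python3 -m inch 'ROWS' [OPENING] [FORCE]. ROWS is JSON, a list that holds one entry, the list of rows, each a list of 6 numbers: the shift along the tool's x, y, z scaled (see below), then the turn, a rotation vector about the tool's x, y, z scaled (see below). In form: [[[tx, ty, tz, wx, wy, wz], ...]]. A call has 1 to 8 rows; each row is the pose to reach, as a shift and turn from the pose commanded when the call began, along the tool's axes at that moment, turning the shorter way round; what a row does not reach only later rows make up. The controller multiplies each number of a shift by 20 cm and each number of a turn by pi rad. A row lasts 1/12 s, in which the tool goes at most 41.7 mm and 7.16 degrees, less where a joint would pass 70% of its speed; a pose out of reach is approached as far as the arm can. A call with a number of a shift or a turn outside -1 to 1 is refused whole. A call with a gripper value outside its range is refused whole. OPENING is the gripper's target within -1 to 1 (fully open at 1, half-way at 0, shut at -1), set as the call begins (- or left out, the last holds). The fingers move at their own pace and stop on an object; FORCE is the grip in N (left out, the last holds). Time passes only in rows, so rows that repeat a pose let the fingers close. It gives the time, the measured TCP pose, the force, the opening and the grip force at its end, in the units of the state.
- r.sense(): the state, without advancing time (a new reading comes with each control period).
- r.grab_frame(name): name is "side" or "top"; returns the picture (420x560x3 uint8, red, green, blue); there is no depth.
- r.camera_info(name): a dict with "K" (3x3 intrinsics, pixels), "rvec" (rotation vector, rad) and "tvec" (3), from world to camera coordinates, as OpenCV has them. Camera axes: x right, y down, z forward; pixel columns grow to the right and rows downward; lengths in mm; the calibration is good to about 2 mm. A picture is of the moment at which its call begins. camera_info takes no time and is no camera call.
- r.sign_off(): hands the job in; it is judged then, once.
The state is a dict: "clock": time; "qpos": joint angles; "qvel": joint speeds; "joint_efforts": joint torques, N m; "eef_pos": TCP position; "tcp_rot": TCP orientation; "contact_force": force on the tool from outside, world axes, zero at the start; "wrist_torque": the same for the moment, N m; "opening": opening from 0.0 (shut) to 1.0 (fully open); "grasp_force": force on a finger pad.
Only numpy, scipy, OpenCV 4.12 (cv2) and the standard library are available. Lean on these libraries where they do the work, as an engineer would, in place of code of your own. Each camera call takes 0.05 s, during which the arm holds its last target. There are 200 camera calls.

## Working session

There is one attempt and no reset: what is moved stays moved. The work goes in short steps, Python scripts to look and compute and a shell command to move; the robot and the scene stay as the last step left them, time stands still between calls to the robot, and variables do not carry over. Pictures are saved under pics/ and viewed, at most 10 in all, crops included, and the job is handed in when it is done.

```bash
ls; mkdir -p pics
python3 - <<'E'
from rig import r
import cv2,numpy as np
for n in("side","top"):
    f=r.grab_frame(n); cv2.imwrite(f"pics/{n}0.png",f[:,:,::-1])
    c=r.camera_info(n); R=cv2.Rodrigues(np.array(c["rvec"]))[0]
    print(n,np.array(c["K"]).round(1).tolist(),(-R.T@np.array(c["tvec"]).ravel()).round(),R.round(2).tolist())
print(r.sense())
E
```

```text
pics
side [[392.5, 0.0, 275.9], [0.0, 392.5, 210.3], [0.0, 0.0, 1.0]] [213. 535. 740.] [[-0.84, -0.55, 0.01], [-0.36, 0.54, -0.76], [0.41, -0.64, -0.65]]
top [[427.4, 0.0, 280.5], [0.0, 427.4, 216.0], [0.0, 0.0, 1.0]] [ 483.  -39. 1182.] [[-0.01, -1.0, 0.0], [-0.99, 0.01, -0.1], [0.1, -0.0, -0.99]]
{'clock': 0.1, 'qpos': array([-1.33140172e+00,  3.53575856e-01,  1.63402965e+00,  3.16226551e-05,
        1.15518922e+00, -2.39089720e-03]), 'qvel': array([-0.00171998, -0.00215593, -0.00084766, -0.00085959, -0.00033836,
        0.00182009]), 'joint_efforts': array([-6.56434477e-04, -6.06356335e+01, -3.42819858e+01, -2.56716896e-05,
        3.93011898e-03, -2.36858955e-05]), 'eef_pos': array([ 149.56684223, -606.4222513 ,  230.65152723]), 'tcp_rot': array([-3.14039065e+00, -3.17892515e-05,  2.41772703e-01]), 'contact_force': array([ 0.81633832, -0.38345274,  0.22801238]), 'wrist_torque': array([0.00035613, 0.03027794, 0.02527629]), 'grasp_force': 0.0, 'opening': 0.9992351258267865}
```

View pics/side0.png

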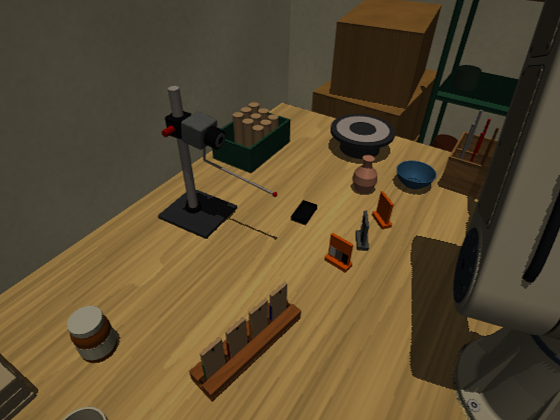

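View pics/top0.png

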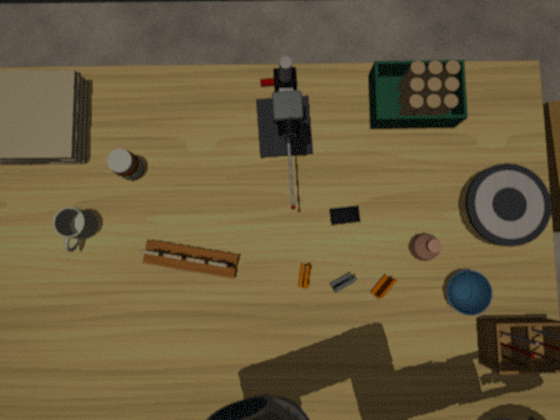

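The side view shows the camera stand (lens about 222,130, red ball 275,194), the black cradle (304,212), the grey tile (364,232) between two orange ones, and the rail (245,350). The top view shows the ball at (293,207), the cradle (345,215), the grey tile (343,282) and the rail (190,258). I'll zoom in next.

```bash
cat > h.py <<'E'
from rig import r
import cv2,numpy as np
from scipy.spatial.transform import Rotation as Ro
def cam(n):
    c=r.camera_info(n); return np.array(c["K"],float),np.array(c["rvec"],float).ravel(),np.array(c["tvec"],float).ravel()
def proj(n,p):
    K,v,t=cam(n); return cv2.projectPoints(np.array(p,float).reshape(-1,1,3),v,t,K,None)[0][:,0]
def ray(n,uv):
    K,v,t=cam(n); R=cv2.Rodrigues(v)[0]; d=R.T@np.linalg.inv(K)@np.array([uv[0],uv[1],1.]); return -R.T@t,d/np.linalg.norm(d)
def onz(n,uv,z):
    o,d=ray(n,uv); return o+d*(z-o[2])/d[2]
def tri(a,b):  # side uv, top uv
    o1,d1=ray("side",a);o2,d2=ray("top",b)
    s=np.linalg.lstsq(np.c_[d1,-d2],o2-o1,rcond=None)[0]
    p,q=o1+s[0]*d1,o2+s[1]*d2
    return (p+q)/2,np.linalg.norm(p-q)
def crop(n,f,x,y,w,h,k):
    c=cv2.resize(f[y:y+h,x:x+w],None,fx=k,fy=k,interpolation=cv2.INTER_CUBIC)
    return cv2.convertScaleAbs(c,alpha=1.6,beta=15)
E
python3 - <<'E'
from h import *
s=cv2.imread("pics/side0.png");t=cv2.imread("pics/top0.png")
a=crop("",s,185,275,130,120,3);b=crop("",s,280,180,130,100,3)
c=crop("",t,135,230,110,60,3.6);d=crop("",t,285,200,120,100,3.3)
im=np.zeros((600,800,3),np.uint8)
for q,x,y in((a,0,0),(b,400,0),(c,0,365),(d,400,300)):
    q=q[:600-y,:800-x]; im[y:y+q.shape[0],x:x+q.shape[1]]=q
cv2.imwrite("pics/c1.png",im)
a=crop("",s,150,80,140,160,3.5)
b=crop("",t,250,50,70,170,3.5); im=np.zeros((600,800,3),np.uint8)
im[:a.shape[0],:a.shape[1]]=a; im[:b.shape[0],500:500+b.shape[1]]=b
cv2.imwrite("pics/c2.png",im)
E
```

```text
(no output)
```

View pics/c1.png

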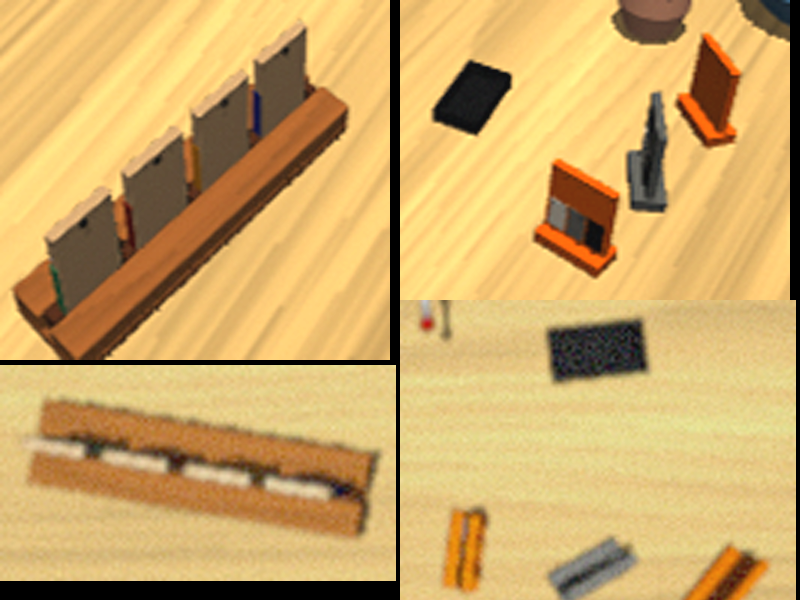

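View pics/c2.png

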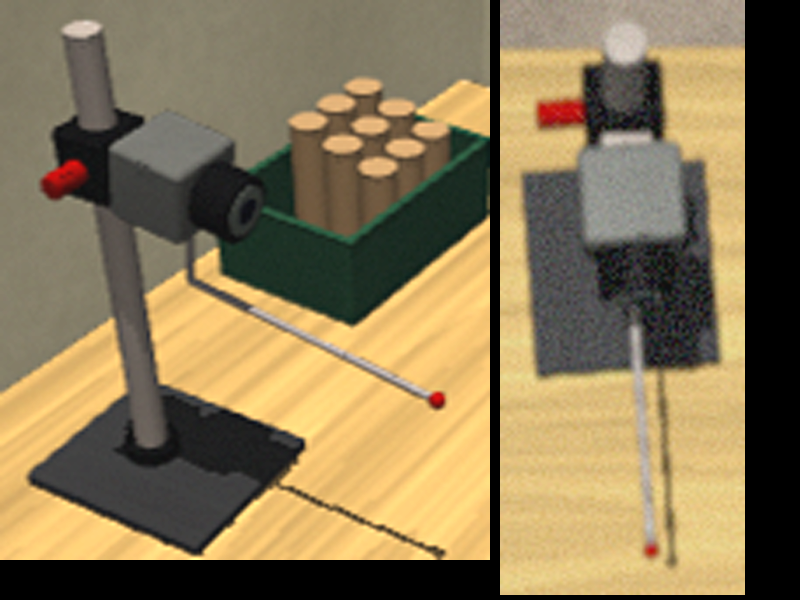

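Blue edge glaze shows on the tile at the right end of the rail (crop 257,110 → side px ~(272,310)), i.e. the −y end slot. All the bare backs face the robot. In the second crop the lens front is at side px ~(220,137), the ball at side (275,194) and top (293,207).

Run:
```python
from h import *
s=cv2.imread("pics/side0.png");t=cv2.imread("pics/top0.png")
def rects(img,mask,x,y,w,h,name):
    m=np.zeros(mask.shape,np.uint8); m[y:y+h,x:x+w]=mask[y:y+h,x:x+w]
    m=cv2.morphologyEx(m,cv2.MORPH_CLOSE,np.ones((3,3)))
    c=max(cv2.findContours(m,0,2)[0],key=cv2.contourArea)
    rr=cv2.minAreaRect(c); M=cv2.moments(m,True)
    print(name,cv2.contourArea(c),"cen",M['m10']/M['m00'],M['m01']/M['m00'],"box",cv2.boxPoints(rr).round(1).tolist()); return c,cv2.boxPoints(rr)
th=cv2.cvtColor(t,cv2.COLOR_BGR2HSV);sh=cv2.cvtColor(s,cv2.COLOR_BGR2HSV)
dk=lambda h:((h[:,:,2]<60)*255).astype(np.uint8)
c,b=rects(t,dk(th),322,198,45,35,"cradle top")
P=np.array([onz("top",p+0,16) for p in b]);print(P.round(1).tolist(),P.mean(0))
c,b=rects(s,dk(sh),285,195,40,35,"cradle side");print(c[:,0].tolist())
red=lambda i:((i[:,:,2].astype(int)-np.maximum(i[:,:,0],i[:,:,1])>60)*255).astype(np.uint8)
for n,i,w in(("top",t,(285,198,16,16)),("side",s,(268,187,15,14))):
    rects(i,red(i),*w,"ball "+n)
gr=((th[:,:,1]<70)*255).astype(np.uint8)
c,b=rects(t,gr,325,265,35,35,"ref top");P=np.array([onz("top",p,14) for p in b]);print(P.round(1).tolist())
wd=((th[:,:,0]<14)&(th[:,:,1]>110)&(th[:,:,2]>60)).astype(np.uint8)*255
c,b=rects(t,wd,135,230,110,55,"rail");P=np.array([onz("top",p,30) for p in b]);print(P.round(1).tolist(),P.mean(0))
ta=crop("",t,322,262,44,40,9);sa=crop("",s,345,205,40,50,9)
im=np.zeros((460,800,3),np.uint8);im[:360,:396]=ta;im[:450,400:760]=sa;cv2.imwrite("pics/c3.png",im)
```

```text
cradle top 388.0 cen 344.3511627906977 214.9093023255814 box [[329.5, 209.0], [357.3999938964844, 205.6999969482422], [359.20001220703125, 220.89999389648438], [331.29998779296875, 224.1999969482422]]
[[621.2, -177.6, 16.0], [629.3, -254.5, 16.0], [587.3, -258.1, 16.0], [579.2, -181.5, 16.0]] [ 604.27903843 -217.92146178   16.        ]
cradle side 351.5 cen 303.65974025974026 212.17402597402597 box [[289.3999938964844, 218.1999969482422], [304.5, 196.60000610351562], [318.0, 206.10000610351562], [302.8999938964844, 227.6999969482422]]
[[303, 200], [301, 202], [301, 203], [299, 205], [299, 206], [296, 209], [296, 210], [293, 213], [293, 214], [291, 216], [291, 219], [292, 220], [294, 220], [295, 221], [297, 221], [298, 222], [300, 222], [301, 223], [302, 223], [303, 224], [305, 224], [306, 223], [306, 222], [309, 219], [309, 218], [310, 217], [310, 216], [312, 214], [312, 213], [316, 209], [316, 205], [315, 204], [313, 204], [312, 203], [310, 203], [309, 202], [307, 202], [306, 201], [304, 201]]
ball top 2.5 cen 292.8333333333333 206.83333333333334 box [[291.5, 206.5], [292.5, 205.5], [294.0, 207.0], [293.0, 208.0]]
ball side 7.0 cen 274.5 193.5 box [[272.5, 193.5], [274.5, 191.5], [276.5, 193.5], [274.5, 195.5]]
ref top 213.5 cen 342.53719008264466 281.58264462809916 box [[329.20001220703125, 283.1000061035156], [351.1000061035156, 269.8999938964844], [356.6000061035156, 279.0], [334.70001220703125, 292.20001220703125]]
[[419.8, -171.7, 14.0], [454.2, -232.1, 14.0], [429.5, -246.1, 14.0], [395.3, -185.8, 14.0]]
rail 46.5 cen 190.50248756218906 256.7835820895522 box [[146.6999969482422, 247.5], [148.3000030517578, 239.6999969482422], [179.1999969482422, 245.8000030517578], [177.6999969482422, 253.6999969482422]]
[[522.3, 318.4, 30.0], [543.4, 314.6, 30.0], [525.6, 231.0, 30.0], [504.5, 235.1, 30.0]] [523.94138131 274.77365312  30.        ]
```

View pics/c3.png

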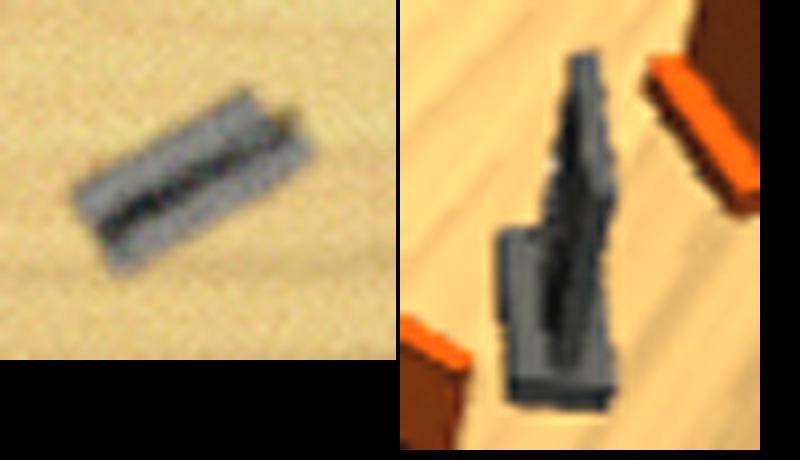

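Grey tile: the long axis in the crop runs (75,190)→(300,130), so its plate line is about (0.495,−0.869) in world and its centre is about (423,−207). Which face carries the patches isn't certain yet; I'll check that with the tile in hand. Moving towards it now.

```bash
python3 -m inch '[[[0.9,-0.81,0,0,0,-0.295],[0.9,-0.81,0,0,0,-0.295],[0.9,-0.81,0,0,0,-0.295],[0.9,-0.81,0,0,0,-0.295],[0.9,-0.81,0,0,0,-0.295],[0.9,-0.81,0,0,0,-0.295],[0.9,-0.81,0,0,0,-0.295],[0.9,-0.81,0,0,0,-0.295]]]' 0.2
cat >> h.py <<'E'
def goal(p,R=None,yaw=None):
    """print inch row from the commanded(~measured) pose to TCP p, orientation R or straight down with yaw"""
    s=r.sense(); R0=Ro.from_euler("xyz",s["tcp_rot"])
    if R is None: R=Ro.from_euler("xyz",[np.pi,0,yaw])
    d=R0.inv().apply(np.array(p)-s["eef_pos"])/200; w=(R0.inv()*R).as_rotvec()/np.pi
    print("row",d.round(4).tolist(),w.round(4).tolist(),"from",s["eef_pos"].round(1),s["tcp_rot"].round(3),"t",round(s["clock"],2),"q",s["qpos"].round(2))
E
python3 - <<'E'
from h import *
s=cv2.imread("pics/side0.png");t=cv2.imread("pics/top0.png")
goal([423.3,-206.5,150],yaw=2.09)
def box(c,yaw,w,l,z0,z1):
    a=np.array([np.cos(yaw),np.sin(yaw),0]);b=np.array([-a[1],a[0],0])
    return np.array([np.array([*c,0])+i*w/2*a+j*l/2*b+[0,0,z] for i in(-1,1) for j in(-1,1) for z in(z0,z1)])
for n in("top","side"):
    for nm,B in(("cradle",box((605,-219),.105,46,80,0,16)),("reffoot",box((423.3,-206.5),.518,30,64,0,14)),("refplate",box((423.3,-206.5),.518,8,60,14,85))):
        p=proj(n,B);print(n,nm,p.min(0).round(1),p.max(0).round(1), p.round(1).tolist() if nm!="cradle" and n=="side" else "")
# rod lines
def rodline(i,p,q):
    g=cv2.cvtColor(i,cv2.COLOR_BGR2LAB).astype(float); p,q=np.array(p,float),np.array(q,float)
    d=(q-p)/np.linalg.norm(q-p);nn=np.array([-d[1],d[0]]);pts=[]
    for k in np.linspace(.08,.92,50):
        c=p+k*(q-p);o=np.arange(-5,5.01,.25);xy=c+o[:,None]*nn
        v=cv2.remap(g[:,:,2].astype(np.float32),xy[:,0].astype(np.float32)[None],xy[:,1].astype(np.float32)[None],1)[0]
        w=np.clip(np.median(v)-v-4,0,None)*np.exp(-(o/3)**2)
        if w.sum()>5: pts.append(c+nn*(w*o).sum()/w.sum())
    pts=np.array(pts,np.float32);f=cv2.fitLine(pts,cv2.DIST_HUBER,0,.01,.01).ravel();e=pts-f[2:]
    print("fit",f.round(3),len(pts),"rms",np.std(e[:,0]*f[1]-e[:,1]*f[0]).round(2));return f
fs=rodline(s,(212,164),(272.5,193));ft=rodline(t,(288,146),(292.6,203))
def nrm(n,f):
    o,a=ray(n,f[2:]);o,b=ray(n,f[2:]+20*f[:2]);return np.cross(a,b)
d=np.cross(nrm("side",fs),nrm("top",ft));d/=np.linalg.norm(d)
if d[0]<0:d=-d
ball,e=tri((274.6,193.7),(292.9,206.9));print("ball",ball,e,"axis",d,"yaw",np.arctan2(d[1],d[0]),"lean",np.arcsin(d[2]))
z=np.cross(d,np.cross([0,0,1],d));z/=np.linalg.norm(z);f=ball+80*z;L=f+160*d
print("focus",f,"lens",L,proj("side",L),proj("top",L))
# blue tile top
m=((t.min(2)>110)).astype(np.uint8)
for k in range(1,cv2.connectedComponents(m[230:290,135:245])[0]):
    mm=cv2.connectedComponents(m[230:290,135:245])[1]==k
    if mm.sum()>10:
        y,x=np.nonzero(mm);rr=cv2.minAreaRect(np.c_[x+135,y+230].astype(np.float32));print("tile top",mm.sum(),x.mean()+135,y.mean()+230,onz("top",(x.mean()+135,y.mean()+230),110).round(1),rr)
E
```

```text
clock: 0.77
eef_pos: [286.6, -404.6, 231.2]
tcp_rot: [-3.141, -0.0, 1.179]
contact_force: [-0.6, -0.4, 0.7]
opening: 0.605
grasp_force: 0.0
row [1.1762, 0.2535, 0.4065] [-0.0, -0.0001, -0.29] from [ 286.6 -404.6  231.2] [-3.141 -0.     1.179] t 0.77 q [-0.96  0.15  1.9   0.    1.09 -0.57]
top cradle [328.6 204.7] [360.4 225.2] 
top reffoot [328.5 270.6] [355.  292.5] 
top refplate [331.8 274.6] [357.  290.4] 
side cradle [290.  199.7] [316.6 225.2] 
side reffoot [353.5 229.4] [368.3 250.8] [[364.6, 233.6], [365.4, 229.9], [367.4, 250.8], [368.3, 247.1], [353.5, 233.1], [354.2, 229.4], [355.7, 250.3], [356.5, 246.5]]
side refplate [358.4 210. ] [368.3 246.3] [[361.4, 230.2], [365.5, 210.2], [363.8, 246.3], [368.3, 226.1], [358.4, 230.1], [362.4, 210.0], [360.7, 246.1], [365.0, 225.9]]
fit [  0.899   0.438 239.038 176.686] 50 rms 0.04
fit [7.50000e-02 9.97000e-01 2.90752e+02 1.79873e+02] 45 rms 0.05
ball [608.77794619 -72.31764727 169.27666121] 1.2120403901639891 axis [0.98789125 0.06222514 0.14212287] yaw 0.0629047412570006 lean 0.14260572561382853
focus [597.43060448 -73.03239186 248.46458312] lens [755.4932045  -63.07636943 271.20424219] [[219.42382653 139.39413847]] [[289.05172271 134.80359608]]
```

```bash
python3 -m inch '[[[1,0.215,0.2,0,0,-0.29],[1,0.215,0.2,0,0,-0.29],[1,0.215,0.2,0,0,-0.29],[1,0.215,0.2,0,0,-0.29],[1,0.215,0.2,0,0,-0.29],[1,0.215,0.2,0,0,-0.29],[1,0.215,0.2,0,0,-0.29],[1,0.215,0.2,0,0,-0.29]]]' 0.2
python3 - <<'E'
from h import *
goal([423.3,-206.5,52],yaw=2.09)
E
```

```text
clock: 1.43
eef_pos: [403.8, -238.1, 190.9]
tcp_rot: [-3.141, -0.001, 2.089]
contact_force: [-0.6, -0.6, -0.1]
opening: 0.601
grasp_force: 0.0
row [0.0882, 0.1632, 0.6944] [-0.0002, -0.0002, -0.0002] from [ 403.8 -238.1  190.9] [-3.141e+00 -1.000e-03  2.089e+00] t 1.43 q [-0.54  0.16  2.   -0.    0.99 -1.05]
```

```bash
python3 -m inch '[[[0.088,0.163,0,0,0,0],[0.088,0.163,0.15,0,0,0],[0.088,0.163,0.3,0,0,0],[0.088,0.163,0.45,0,0,0],[0.088,0.163,0.6,0,0,0],[0.088,0.163,0.69,0,0,0],[0.088,0.163,0.69,0,0,0]]]' 0.2
python3 -m inch '[[[0,0,0,0,0,0],[0,0,0,0,0,0],[0,0,0,0,0,0],[0,0,0,0,0,0],[0,0,0,0,0,0],[0,0,0,0,0,0],[0,0,0,0,0,0],[0,0,0,0,0,0]]]' -1 30
```

```text
clock: 2.02
eef_pos: [420.8, -206.6, 49.9]
tcp_rot: [-3.138, -0.005, 2.08]
contact_force: [-0.2, 1.5, -0.9]
opening: 0.603
grasp_force: 0.0
clock: 2.68
eef_pos: [424.1, -208.3, 54.3]
tcp_rot: [3.14, 0.001, 2.08]
contact_force: [-1.9, 1.4, 8.8]
opening: 0.086
grasp_force: 37.4
```

```bash
python3 -m inch '[[[0,0,-0.15,0,0,0],[0,0,-0.3,0,0,0],[0,0,-0.5,0,0,0],[0,0,-0.7,0,0,0],[0,0,-0.7,0,0,0],[0,0,-0.7,0,0,0]]]' -1 40
python3 - <<'E'
from h import *
s=r.grab_frame("side")[:,:,::-1].copy();t=r.grab_frame("top")[:,:,::-1].copy();cv2.imwrite("pics/s1.png",s);cv2.imwrite("pics/t1.png",t)
e=r.sense()["eef_pos"];a=proj("side",e)[0].astype(int);b=proj("top",e)[0].astype(int);print(a,b)
im=np.hstack([crop("",s,a[0]-40,a[1]-50,80,100,5),crop("",t,b[0]-40,b[1]-50,80,100,5)]);cv2.imwrite("pics/c4.png",im)
goal([605,-219,150],yaw=1.676)
E
```

```text
clock: 3.18
eef_pos: [424.8, -208.7, 195.7]
tcp_rot: [3.138, 0.005, 2.08]
contact_force: [-0.6, 0.2, -2.3]
opening: 0.086
grasp_force: 39.6
[372 183] [353 285]
row [-0.4935, 0.7685, 0.2127] [-0.0002, -0.0002, 0.1285] from [ 422.7 -207.7  192.7] [-3.141e+00 -1.000e-03  2.080e+00] t 3.28 q [-0.46  0.16  1.99 -0.    0.99 -0.97]
```

View pics/c4.png

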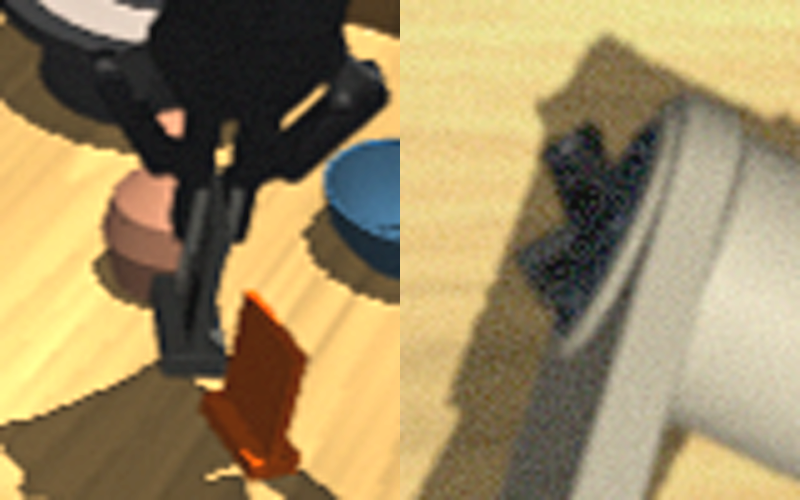

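The side crop (around (372,183)) shows the tile held and edge-on, so the faces can't be told apart yet. I'll carry it towards the cradle, which turns one face to the side camera.

```bash
python3 -m inch '[[[-0.12,0.19,0,0,0,0.03],[-0.25,0.38,0,0,0,0.065],[-0.37,0.57,0,0,0,0.1],[-0.49,0.768,0,0,0,0.1285],[-0.49,0.768,0,0,0,0.1285],[-0.49,0.768,0,0,0,0.1285],[-0.49,0.768,0,0,0,0.1285],[-0.49,0.768,0,0,0,0.1285]]]' -1 40
python3 - <<'E'
from h import *
s=r.grab_frame("side")[:,:,::-1].copy();t=r.grab_frame("top")[:,:,::-1].copy();cv2.imwrite("pics/s2.png",s);cv2.imwrite("pics/t2.png",t)
e=r.sense()["eef_pos"];a=proj("side",e)[0].astype(int);b=proj("top",e)[0].astype(int);print(a,b)
x0,y0=a[0]-40,a[1]-30;print(x0,y0);im=np.hstack([crop("",s,x0,y0,80,90,6.5),crop("",t,b[0]-25,b[1]-40,40,90,6.5)]);cv2.imwrite("pics/c5.png",im)
goal([605,-219,150],yaw=1.676)
E
```

```text
clock: 3.95
eef_pos: [603.3, -218.3, 191.1]
tcp_rot: [-3.138, -0.002, 1.676]
contact_force: [0.7, 0.2, -1.3]
opening: 0.084
grasp_force: 39.9
[307 157] [356 207]
267 127
row [-0.003, 0.007, 0.212] [-0.0006, -0.0003, -0.0001] from [ 603.6 -218.6  192.4] [-3.140e+00 -1.000e-03  1.676e+00] t 4.05 q [-0.35  0.42  1.63 -0.    1.1  -0.45]
```

View pics/c5.png

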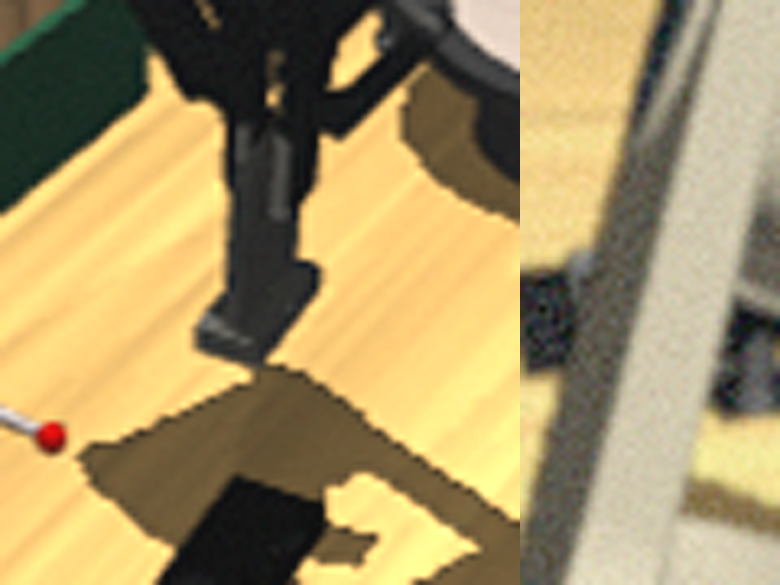

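The side crop shows the tile hanging above the cradle, its robot-side face visible and looking plain and dark, with no clear white patch. I'll confirm that numerically, on the start image as well.

Run:
```python
from h import *
def samp(im,o,yaw,sx,lab):
    g=cv2.imread(im);a=np.array([np.cos(yaw),np.sin(yaw),0]);b=np.array([-a[1],a[0],0])
    print(lab)
    for z in(20,28,36,44,52,60,70,80):
        p=proj("side",[np.array(o)+sx*4*a+y*b+[0,0,z] for y in(-26,-20,-13,-6,0,6,13,20,26)])
        print(z,[int(round(float(cv2.getRectSubPix(g,(1,1),(float(u),float(v))).mean()))) for u,v in p])
samp("pics/s2.png",(603.5,-218.5,139),.105,-1,"s2 -x face")
samp("pics/side0.png",(424,-208,0),.51,1,"side0 +x face")
samp("pics/s1.png",(423,-208,140),.51,-1,"s1 -x face")
s=cv2.imread("pics/s2.png");t=cv2.imread("pics/side0.png");u=cv2.imread("pics/s1.png")
f=lambda i,x,y:cv2.convertScaleAbs(cv2.resize(i[y:y+55,x:x+38],None,fx=7,fy=7,interpolation=2),alpha=3.5)
cv2.imwrite("pics/c6.png",np.hstack([f(s,292,142),f(t,343,203),f(u,354,163+15)]))
```

```text
s2 -x face
20 [53, 28, 16, 18, 18, 18, 17, 18, 18]
28 [63, 21, 16, 18, 18, 18, 18, 18, 18]
36 [64, 14, 15, 17, 17, 18, 16, 17, 18]
44 [4, 2, 21, 33, 17, 17, 17, 18, 16]
52 [5, 4, 14, 31, 38, 27, 19, 18, 17]
60 [5, 4, 14, 30, 35, 29, 17, 16, 18]
70 [4, 7, 14, 30, 36, 27, 19, 16, 18]
80 [4, 7, 6, 14, 38, 27, 19, 18, 19]
side0 +x face
20 [112, 40, 52, 43, 39, 34, 25, 29, 37]
28 [107, 98, 39, 42, 33, 23, 13, 4, 9]
36 [110, 92, 75, 35, 29, 26, 12, 4, 1]
44 [113, 103, 69, 43, 24, 24, 14, 7, 4]
52 [102, 98, 92, 45, 29, 21, 20, 8, 5]
60 [111, 90, 56, 70, 24, 21, 17, 18, 11]
70 [106, 81, 61, 26, 17, 10, 11, 12, 13]
80 [105, 93, 51, 17, 8, 8, 9, 12, 11]
s1 -x face
20 [8, 5, 11, 18, 21, 22, 22, 26, 17]
28 [14, 13, 15, 17, 21, 21, 19, 18, 35]
36 [12, 14, 17, 19, 21, 20, 16, 28, 29]
44 [14, 11, 15, 19, 21, 20, 26, 62, 91]
52 [13, 12, 15, 19, 19, 20, 25, 59, 91]
60 [17, 17, 18, 20, 21, 20, 20, 50, 93]
70 [18, 20, 22, 19, 19, 22, 21, 28, 81]
80 [39, 16, 14, 13, 17, 26, 28, 27, 27]
```

View pics/c6.png

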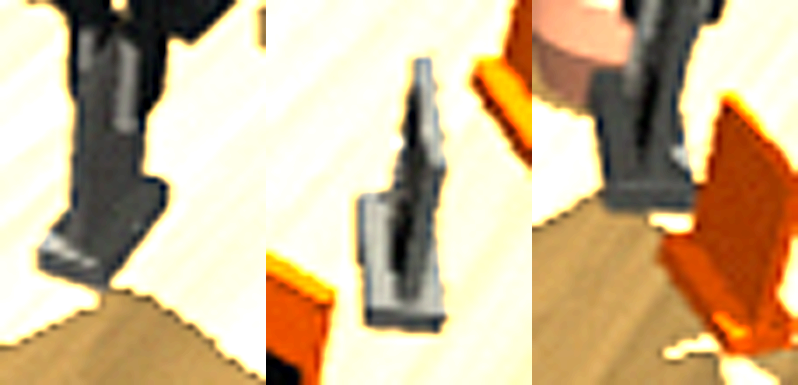

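The gained-up crops show the visible (robot-side) face uniform grey at the cradle. In the start image the face towards (+0.87,+0.5) steps from light to black, so the patches already face the camera side at this yaw. Next, the tile's offset in the hand from the foot corners.

Run:
```python
from h import *
s=r.sense();e=s["eef_pos"];yaw=.105
a=np.array([np.cos(yaw),np.sin(yaw),0]);b=np.array([-a[1],a[0],0])
o=np.array([e[0],e[1],e[2]-53.5])
g=cv2.imread("pics/s2.png").max(2)
m=((g<75)*255).astype(np.uint8);m[:140]=0;m[190:]=0;m[:,:290]=0;m[:,325:]=0
c=cv2.findContours(m,0,1)[0];c=max(c,key=len)[:,0]
print("lowest",c[c[:,1].argmax()],"left",c[c[:,0].argmin()],"right",c[(c[:,1]>163)][c[c[:,1]>163][:,0].argmax()],c[:,1].max())
names=[(i,j,z) for i in(-1,1) for j in(-1,1) for z in(0,14)]
for n in names: print(n,proj("side",o+15*n[0]*a+32*n[1]*b+[0,0,n[2]])[0].round(1))
print(sorted(c[c[:,1]>160].tolist()))
```

```text
lowest [298 189] left [294 140] right [320 189] 189
(-1, -1, 0) [316.4 170.1]
(-1, -1, 14) [316.8 165.7]
(-1, 1, 0) [306.8 182.8]
(-1, 1, 14) [307.1 178.3]
(1, -1, 0) [306.1 167.1]
(1, -1, 14) [306.4 162.8]
(1, 1, 0) [296.2 179.6]
(1, 1, 14) [296.4 175.1]
[[297, 177], [297, 178], [297, 179], [297, 180], [297, 189], [298, 176], [298, 180], [298, 189], [298, 189], [299, 174], [299, 175], [299, 181], [299, 188], [299, 189], [300, 173], [300, 181], [300, 188], [300, 189], [301, 172], [301, 181], [301, 187], [301, 189], [302, 161], [302, 162], [302, 163], [302, 164], [302, 165], [302, 166], [302, 167], [302, 168], [302, 169], [302, 170], [302, 171], [302, 182], [302, 187], [302, 189], [303, 182], [303, 186], [303, 189], [304, 182], [304, 186], [304, 189], [305, 183], [305, 186], [305, 189], [306, 184], [306, 185], [306, 189], [307, 181], [307, 182], [307, 189], [308, 180], [308, 183], [308, 189], [309, 179], [309, 183], [309, 189], [310, 178], [310, 183], [310, 189], [311, 176], [311, 177], [311, 184], [311, 189], [312, 161], [312, 162], [312, 163], [312, 164], [312, 165], [312, 166], [312, 175], [312, 184], [312, 189], [313, 167], [313, 174], [313, 184], [313, 189], [314, 167], [314, 173], [314, 185], [314, 189], [315, 168], [315, 169], [315, 170], [315, 171], [315, 172], [315, 186], [315, 189], [316, 186], [316, 189], [317, 187], [317, 189], [318, 188], [318, 189], [319, 188], [319, 189], [320, 189]]
```

```bash
python3 -m inch '[[[0.009,0.008,0.15,0,0,0],[0.009,0.008,0.3,0,0,0],[0.009,0.008,0.45,0,0,0],[0.009,0.008,0.57,0,0,0],[0.009,0.008,0.57,0,0,0],[0.009,0.008,0.57,0,0,0]]]' -1 40
python3 - <<'E'
from h import *
s=r.grab_frame("side")[:,:,::-1].copy();t=r.grab_frame("top")[:,:,::-1].copy();cv2.imwrite("pics/s3.png",s);cv2.imwrite("pics/t3.png",t)
goal([605,-221,59],yaw=1.676)
x0,y0=275,170;im=np.hstack([crop("",s,275,165,60,70,7),crop("",t,325,195,40,70,7)]);cv2.imwrite("pics/c7.png",cv2.convertScaleAbs(im,alpha=1.6))
E
```

```text
clock: 4.55
eef_pos: [605.1, -216.6, 78.7]
tcp_rot: [-3.139, -0.001, 1.676]
contact_force: [0.1, 0.1, -1.1]
opening: 0.087
grasp_force: 39.9
row [-0.0172, -0.0141, 0.1107] [0.0006, 0.0003, -0.0001] from [ 607.4 -217.3   81.1] [3.140e+00 1.000e-03 1.676e+00] t 4.65 q [-0.35  0.55  1.7   0.    0.89 -0.45]
```

View pics/c7.png

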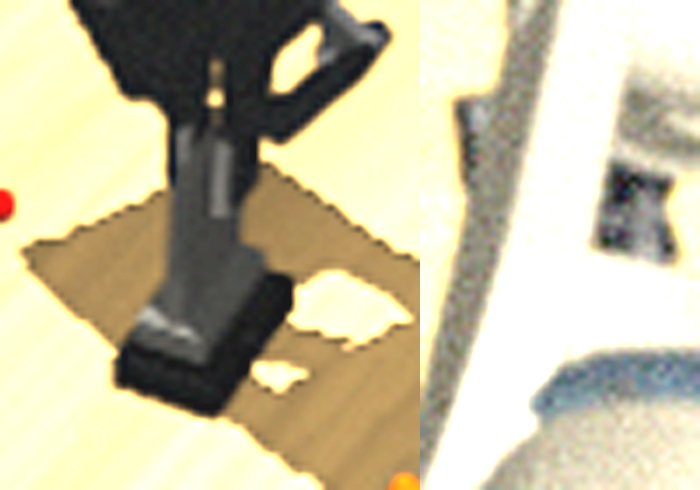

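The crop shows the tile square above the cradle, but it looks several mm too far towards +y (foot corner about (265,250) against cradle corner (290,275)). I'll read the pixels for it.

Run:
```python
from h import *
g=cv2.imread("pics/s3.png").mean(2).round().astype(int)
print("     ",*["%3d"%c for c in range(289,320)])
for y in range(198,226): print(y,*["%3d"%v for v in g[y,289:320]])
P=np.mean([r.sense()["eef_pos"] for _ in range(5)],0);print(P)
yaw=.105;a=np.array([np.cos(yaw),np.sin(yaw),0]);b=np.array([-a[1],a[0],0])
for nm,o,w,l,z in(("rim16",(605,-219,0),23,40,16),("foot14",(605.4,-216.4,79.5-53.5),15,32,14),("foot0",(605.4,-216.4,79.5-53.5),15,32,0)):
    print(nm,[proj("side",np.array(o)+i*w*a+j*l*b+[0,0,z])[0].round(1).tolist() for i,j in((-1,-1),(-1,1),(1,1),(1,-1))])
```

```text
289 290 291 292 293 294 295 296 297 298 299 300 301 302 303 304 305 306 307 308 309 310 311 312 313 314 315 316 317 318 319
198  45  43  45  43  43  42  45  45  45  39  28  20  20  18  16  16  18  17  17  14  30  40  42  42  44  42  43  43  44  43  43
199  44  43  42  43  42  45  45  45  45  39  26  22  18  18  18  18  18  18  17  16  27  38  41  43  44  43  43  44  44  44  44
200  44  43  43  44  43  45  44  45  45  38  27  22  18  16  19  19  17  18  18  18  20  23  28  35  40  44  43  42  43  43  45
201  43  43  42  43  45  45  44  43  45  38  26  21  18  18  18  18  18  15  18  20  22  20  19  27  40  44  43  42  44  46  46
202  43  43  44  45  45  43  44  44  46  39  24  21  20  18  17  17  17  18  19  22  21  20  20  24  37  46  44  45  47  45  45
203  42  43  45  44  45  43  45  46  47  38  24  21  19  19  18  18  17  19  21  21  20  20  19  17  25  37  43  43  45  45  43
204  43  46  44  45  46  45  45  46  47  36  25  23  22  17  17  19  19  19  21  22  20  21  19  11   2   1   5  21  39  43  54
205  44  46  44  43  44  45  46  46  39  30  26  25  20  17  16  17  19  20  22 
[... 2165 characters left out ...]
 2   3  18  39  47  47  48  48  49  47  46  42  44  46  48
223 115 116 115 117 118 117 115 117 121 110  83  55  33  14   2   1   0  12  34  47  47  48  49  47  49  45  44  45  45  47  50
224 115 116 116 117 115 112 112 115 122 126 126 128 112  74  48  35  25  50  52  43  46  49  48  47  46  45  44  44  46  49  50
225 115 116 117 116 112 112 114 119 122 120 121 122 129 137 141 121 100 121  97  62  54  45  46  47  45  44  44  47  48  49  50
[ 607.40058967 -217.27663043   81.13910083]
rim16 [[316.6, 204.4], [305.3, 220.9], [290.2, 215.7], [302.0, 199.7]]
foot14 [[312.9, 199.1], [303.7, 212.2], [293.7, 208.9], [303.3, 196.0]]
foot0 [[312.6, 202.9], [303.4, 216.0], [293.6, 212.7], [303.0, 199.8]]
```

```bash
python3 -m inch '[[[-0.025,0,0,0,0,0],[-0.025,0,0,0,0,0],[-0.025,0,0.02,0,0,0],[-0.025,0,0.04,0,0,0],[-0.025,0,0.055,0,0,0],[-0.025,0,0.07,0,0,0],[-0.025,0,0.07,0,0,0]]]' -1 40
python3 - <<'E'
from h import *
s=r.grab_frame("side")[:,:,::-1].copy();cv2.imwrite("pics/s4.png",s)
g=s.mean(2).round().astype(int)
print("     ",*["%3d"%c for c in range(289,320)])
for y in range(200,226): print(y,*["%3d"%v for v in g[y,289:320]])
S=r.sense();print(S["eef_pos"],S["contact_force"],S["wrist_torque"])
E
```

```text
clock: 5.23
eef_pos: [606.6, -221.4, 64.3]
tcp_rot: [-3.14, -0.001, 1.676]
contact_force: [-0.0, 0.6, -1.0]
opening: 0.083
grasp_force: 39.9
      289 290 291 292 293 294 295 296 297 298 299 300 301 302 303 304 305 306 307 308 309 310 311 312 313 314 315 316 317 318 319
200  44  44  43  43  44  46  44  45  43  40  27  21  20  18  18  17  18  18  16  16  30  41  43  42  43  43  43  43  44  44  46
201  43  43  43  44  45  44  44  43  46  41  28  20  21  18  18  18  18  18  17  17  32  42  44  43  42  43  44  43  45  46  46
202  45  42  44  45  45  44  43  45  46  43  29  20  20  17  17  17  16  19  18  17  16  26  36  41  43  43  44  45  45  45  45
203  42  43  45  44  46  43  44  47  47  39  25  21  20  19  19  18  17  19  18  20  19  24  17  14  23  37  43  44  46  44  43
204  44  46  45  45  44  45  46  46  46  38  25  20  19  17  17  19  17  17  19  20  21  23  21  16   2   1   4  22  40  42  52
205  46  45  43  43  45  46  48  45  45  31  22  21  19  18  17  19  19  18  19  22  20  21  21  15   4   1   1   0  44  62 111
206  46  45  45  45  45  45  46  46  37  20  20  26  17  16  
[... 1918 characters left out ...]
   1   4   2   1   1  27  44  46  48  48  48  49  47  44  44  45  46
222 118 117 117 118 120 124 106  91  65  31  18   8   1   1   2   2   2   2  16  39  46  47  49  48  48  47  46  43  44  46  49
223 117 117 116 118 119 117 114 116 123 110  82  54  32  14   4   0   0  30  45  43  46  47  48  49  48  45  44  44  46  48  49
224 115 116 117 117 116 113 113 116 122 125 126 127 112  74  49  36  22 105 100  51  45  47  49  49  47  44  44  45  48  49  50
225 115 117 117 117 113 111 115 119 122 121 121 123 129 138 141 120 100 119 134  99  51  46  46  46  44  43  44  46  48  49  51
[ 606.79153599 -221.52918403   64.6172715 ] [-0.5758757  -0.1217869  -1.12880816] [-0.0025178  -0.01241546 -0.01552052]
```

Corner gaps come out nearly even (3.2/2.9 mm in x, within about 1 mm of centre in y), so I'll lower it to the floor.

```bash
python3 -m inch '[[[-0.003,0,0.01,0,0,0],[-0.003,0,0.018,0,0,0],[-0.003,0,0.026,0,0,0],[-0.003,0,0.033,0,0,0],[-0.003,0,0.033,0,0,0],[-0.003,0,0.033,0,0,0]]]' -1 40
```

```text
clock: 5.78
eef_pos: [607.5, -222.3, 59.5]
tcp_rot: [3.141, 0.0, 1.676]
contact_force: [-2.3, 1.7, 6.3]
opening: 0.089
grasp_force: 41.2
```

```bash
python3 -m inch '[[[0,0,0,0,0,0],[0,0,0,0,0,0],[0,0,0,0,0,0],[0,0,0,0,0,0],[0,0,0,0,0,0]]]' 0 40
python3 -m inch '[[[0,0,-0.15,0,0,0],[0,0,-0.3,0,0,0],[0,0,-0.5,0,0,0],[0,0,-0.7,0,0,0],[0,0,-0.9,0,0,0],[0,0,-0.9,0,0,0]]]' 0
python3 - <<'E'
from h import *
s=r.grab_frame("side")[:,:,::-1].copy();cv2.imwrite("pics/s5.png",s);t=r.grab_frame("top")[:,:,::-1].copy();cv2.imwrite("pics/t5.png",t)
x0,y0=275,165;a=np.hstack([crop("",s,275,165,60,70,6),crop("",t,315,185,55,70,6)]);cv2.imwrite("pics/c8.png",cv2.convertScaleAbs(a,alpha=1.5))
goal([510,190,220],yaw=1.4)
# rail/tiles in start image
t=cv2.imread("pics/top0.png")
g=t.min(2); print(g[258:272,205:240].tolist() if 0 else "", np.percentile(g[235:285,140:240],[5,50,95,99]))
for thr in(95,105,115,125):
    m=((g>thr)&(cv2.cvtColor(t,cv2.COLOR_BGR2HSV)[:,:,1]<75)).astype(np.uint8);m[:235]=0;m[285:]=0;m[:,:140]=0;m[:,245:]=0
    n,l,st,ce=cv2.connectedComponentsWithStats(m)
    print(thr,[(st[k,4],ce[k].round(1).tolist(),onz("top",ce[k],110).round(1).tolist(),round(float(cv2.minAreaRect(np.argwhere(l==k)[:,::-1].astype(np.float32))[2]),1)) for k in range(1,n) if st[k,4]>12])
E
```

```text
clock: 6.2
eef_pos: [607.2, -222.3, 58.6]
tcp_rot: [-3.142, -0.0, 1.676]
contact_force: [-0.9, -0.1, 0.0]
opening: 0.504
grasp_force: 0.0
clock: 6.7
eef_pos: [611.1, -223.8, 247.7]
tcp_rot: [3.13, 0.006, 1.676]
contact_force: [0.8, 0.4, 1.1]
opening: 0.501
grasp_force: 0.0
row [2.1042, -0.2725, 0.0994] [0.0013, 0.0004, 0.0878] from [ 608.3 -222.8  240.8] [3.138e+00 2.000e-03 1.676e+00] t 6.8 q [-0.35  0.38  1.58 -0.    1.18 -0.46]
 [17.   64.   79.   88.01]
95 []
105 []
115 []
125 []
```

View pics/c8.png

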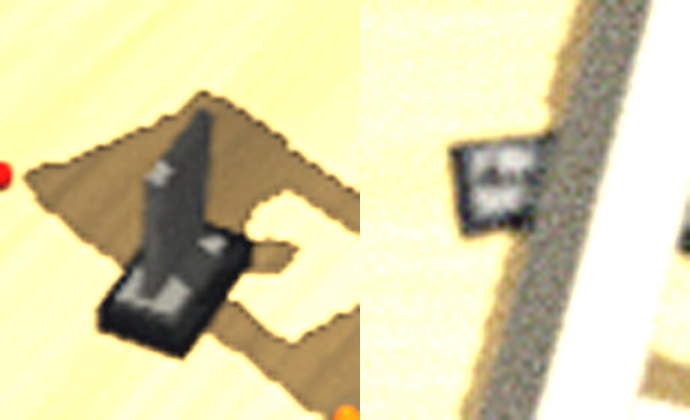

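The cradle crop shows the reference tile upright and sunk evenly inside the black rim (rim corners ~(100,320), (250,245)). The gripper is clear of it. Now the rail, by pixel values, while I pull back over open bench.

```bash
python3 -m inch '[[[0.2,-0.15,0,0,0,0],[0.4,-0.3,0,0,0,0.02],[0.6,-0.45,0,0,0,0.04],[0.8,-0.55,0,0,0,0.06],[1,-0.55,0,0,0,0.08],[1,-0.55,0,0,0,0.088],[1,-0.55,0,0,0,0.088],[1,-0.55,0,0,0,0.088]]]' 0.3
python3 - <<'E'
from h import *
t=cv2.imread("pics/top0.png");h=cv2.cvtColor(t,cv2.COLOR_BGR2HSV)
print("blue ch");
print("    ",*["%3d"%c for c in range(204,238)])
for y in range(255,276): print(y,*["%3d"%v for v in t[y,204:238,0]])
s=cv2.imread("pics/side0.png");print("side mean")
print("    ",*["%3d"%c for c in range(264,292)])
for y in range(279,318): print(y,*["%3d"%v for v in s[y,264:292].mean(1)])
w=((h[:,:,0]<16)&(h[:,:,1]>140)).astype(np.uint8);n,l,st,ce=cv2.connectedComponentsWithStats(w[230:290,135:250]);print(st[1:][st[1:,4]>100],ce[1:][st[1:,4]>100])
goal([510,190,200],yaw=1.4)
E
```

```text
clock: 7.47
eef_pos: [475.8, -34.0, 237.5]
tcp_rot: [-3.14, 0.0, 1.402]
contact_force: [0.1, -0.1, -0.3]
opening: 0.648
grasp_force: 0.0
blue ch
     204 205 206 207 208 209 210 211 212 213 214 215 216 217 218 219 220 221 222 223 224 225 226 227 228 229 230 231 232 233 234 235 236 237
255  32  29  29  30  19  27  33  24  36  10  22  34  37  32  29  34  33  26  35  12  29  20  31  21  34  32  31  33  23  35  23  18  26  25
256  20  27  24  25  20  35  22  21  24  37  31  28  27  36  31  26  34  26  36  16  26  31  23  28  22  36  28  29  31  32  26  37  30  16
257   0  13  11   9  20  24  23  18  11  20  25  19  30  21  21  22  28  32  36  24  22  32  29  33  29  38  29  33  28  24  31  29  37  18
258  12  10   3  11   7   0  16   7  18  34  30  29  28  25  35  26  20  30  19  17  32  26  34  35  28  20  33  22  35  19  17  11  24   0
259   3   5   0  15  15  14  17  17   0  32  20  31  32  25  21   9  29  18  26  23   1  14  13  30  27  23  27  26  29  26  22  33  22   0
260  44  22  15  10  28  36  39  28  26  29  19  21  24  17  18  10  23  16   5  16  13  26  24  27  30   9  29  1
[... 6284 characters left out ...]
  63  62  57  55  57  57  56
314  39  39  38  45  49  32  11  19  33  38  38  39  39  38  37  38  52  61  61  62  64  63  61  59  57  57  56  58
315  38  39  38  46  50  33  13  20  33  38  39  39  39  37  39  54  61  61  63  63  62  61  59  56  57  57  58  59
316  38  38  38  47  49  31  10  18  34  37  38  38  38  39  56  62  61  63  65  64  60  59  55  55  55  56  58  61
317  39  39  39  45  44  28  11  18  33  38  38  38  41  56  62  62  64  64  62  62  58  55  55  55  56  58  61  61
[[   8   10   96   38 1283]] [[56.20966485 28.21979735]]
row [1.1328, -0.0188, 0.1873] [-0.0006, 0.0001, 0.0007] from [475.8 -34.  237.5] [-3.14   0.     1.402] t 7.47 q [-0.07  0.11  1.93 -0.    1.1   0.09]
```

Run:
```python
from h import *
t=cv2.imread("pics/top0.png");h=cv2.cvtColor(t,cv2.COLOR_BGR2HSV)
g=np.zeros(t.shape[:2]);g[258:271,207:229]=np.clip(t[258:271,207:229,0].astype(float)-40,0,45)
M=cv2.moments(g.astype(np.float32));c=(M['m10']/M['m00'],M['m01']/M['m00']);ang=.5*np.arctan2(2*M['mu11'],M['mu20']-M['mu02'])
print("top c",c,"ang",ang)
p=tri((278,288.7),c);print(p,onz("top",c,110),onz("side",(278,288.7),110))
d=onz("top",(c[0]+10*np.cos(ang),c[1]+10*np.sin(ang)),110)-onz("top",c,110);print("tile y dir (-):",d, "yaw",np.arctan2(d[0],-d[1]))
w=((h[:,:,0]<16)&(h[:,:,1]>140)).astype(np.uint8)*255;w[:230]=0;w[290:]=0;w[:,:135]=0;w[:,250:]=0
w=cv2.morphologyEx(w,cv2.MORPH_CLOSE,np.ones((7,7)));cc=max(cv2.findContours(w,0,1)[0],key=cv2.contourArea)
b=cv2.boxPoints(cv2.minAreaRect(cc));P=np.array([onz("top",q,30) for q in b]);print(b.round(1).tolist(),P.round(1).tolist(),P.mean(0).round(1))
e=[P[1]-P[0],P[2]-P[1]];e=max(e,key=np.linalg.norm);e=e if e[1]<0 else -e;yaw=np.arctan2(e[0],-e[1]);print("rail yaw",yaw)
C=P.mean(0)[:2];print("slot y=-87:",C-87*np.array([-np.sin(yaw),np.cos(yaw)]))
```

```text
top c (216.8891312250091, 263.9498364231189) ang 0.17139997232262355
(array([475.64165347, 117.62521536, 110.7164887 ]), np.float64(1.2039296122106284)) [476.16977246 118.01354661 110.        ] [475.39169086 116.89710546 110.        ]
tile y dir (-): [ -4.581054   -24.54813593   0.        ] yaw -0.18449301189149472
[[142.60000610351562, 262.3999938964844], [146.5, 238.89999389648438], [238.5, 254.1999969482422], [234.5, 277.79998779296875]] [[482.6, 328.7, 30.0], [545.5, 319.3, 30.0], [500.8, 71.9, 30.0], [438.4, 82.6, 30.0]] [491.8 200.6  30. ]
rail yaw -0.17877541719566578
slot y=-87: [476.33167409 115.00094524]
```

Run:
```python
from h import *
goal([476,117.5,150],yaw=1.391)
```

```text
row [0.747, -0.1251, 0.4377] [-0.0006, 0.0001, 0.0036] from [475.8 -34.  237.5] [-3.14   0.     1.402] t 7.47 q [-0.07  0.11  1.93 -0.    1.1   0.09]
```

```bash
python3 -m inch '[[[0.2,-0.03,0.05,0,0,0],[0.4,-0.06,0.1,0,0,0],[0.6,-0.1,0.2,0,0,0.0035],[0.747,-0.125,0.35,0,0,0.0035],[0.747,-0.125,0.437,0,0,0.0035],[0.747,-0.125,0.437,0,0,0.0035],[0.747,-0.125,0.437,0,0,0.0035],[0.747,-0.125,0.437,0,0,0.0035]]]' 0.1
python3 - <<'E'
from h import *
goal([476,117.5,78],yaw=1.391)
E
```

```text
clock: 8.13
eef_pos: [478.4, 115.5, 151.7]
tcp_rot: [3.142, 0.0, 1.388]
contact_force: [0.6, 0.3, 0.3]
opening: 0.549
grasp_force: 0.0
row [0.008, -0.0136, 0.3685] [0.0, 0.0001, -0.001] from [478.4 115.5 151.7] [3.142 0.    1.388] t 8.13 q [ 0.23  0.25  1.99 -0.    0.91  0.42]
```

```bash
python3 -m inch '[[[0,0,0.08,0,0,0],[0,0,0.16,0,0,0],[0,0,0.24,0,0,0],[0,0,0.31,0,0,0],[0,0,0.36,0,0,0],[0,0,0.36,0,0,0],[0,0,0.36,0,0,0]]]' 0.1
python3 -m inch '[[[0,0,0,0,0,0],[0,0,0,0,0,0],[0,0,0,0,0,0],[0,0,0,0,0,0],[0,0,0,0,0,0],[0,0,0,0,0,0],[0,0,0,0,0,0]]]' -1 40
```

```text
clock: 8.72
eef_pos: [478.3, 115.9, 79.9]
tcp_rot: [3.141, -0.0, 1.387]
contact_force: [-0.4, 0.4, -0.9]
opening: 0.551
grasp_force: 0.0
clock: 9.3
eef_pos: [477.7, 116.7, 80.1]
tcp_rot: [3.141, -0.0, 1.389]
contact_force: [-2.1, -0.7, 7.3]
opening: 0.088
grasp_force: 41.0
```

```bash
python3 -m inch '[[[0,0,-0.05,0,0,0],[0,0,-0.15,0,0,0],[0,0,-0.3,0,0,0],[0,0,-0.5,0,0,0],[0,0,-0.7,0,0,0],[0,0,-0.9,0,0,0],[0,0,-1,0,0,0],[0,0,-1,0,0,0]]]' -1 50
cat >> h.py <<'E'
D=np.array([.98789,.062225,.142123]);D/=np.linalg.norm(D)
Z=np.cross(D,np.cross([0,0,1],D));Z/=np.linalg.norm(Z)
F=np.array([597.43,-73.03,248.46]);RT=Ro.from_matrix(np.c_[np.cross(D,-Z),D,-Z])
E
python3 - <<'E'
from h import *
print(RT.as_euler("xyz"),F+19*Z)
goal(F+19*Z-90*D+15*Z,R=RT)
E
```

```text
clock: 9.97
eef_pos: [480.2, 117.1, 285.4]
tcp_rot: [3.133, -0.004, 1.389]
contact_force: [1.1, 0.7, -1.1]
opening: 0.086
grasp_force: 49.1
[2.99898662 0.         1.63370101] [594.73500055 -73.19975204 267.26713062]
row [-0.9431, 0.2925, 0.0792] [-0.0423, 0.0047, -0.0779] from [480.2 117.1 285.4] [ 3.133 -0.004  1.389] t 9.97 q [ 0.24  0.09  1.85 -0.    1.19  0.42]
```

```bash
python3 -m inch '[[[-0.15,0.05,0,-0.007,0,-0.013],[-0.3,0.1,0.02,-0.014,0.002,-0.026],[-0.5,0.16,0.04,-0.022,0.003,-0.04],[-0.7,0.22,0.06,-0.032,0.004,-0.06],[-0.85,0.26,0.07,-0.042,0.005,-0.078],[-0.943,0.292,0.06,-0.042,0.005,-0.078],[-0.943,0.292,0.06,-0.042,0.005,-0.078],[-0.943,0.292,0.06,-0.042,0.005,-0.078]]]' -1 50
python3 -m inch '[[[0,0,0,0,0,0],[0,0,0,0,0,0],[0,0,0,0,0,0]]]' -1 50
python3 - <<'E'
from h import *
goal(F+19*Z,R=RT)
s=r.grab_frame("side")[:,:,::-1].copy();t=r.grab_frame("top")[:,:,::-1].copy();cv2.imwrite("pics/s6.png",s);cv2.imwrite("pics/t6.png",t)
e=np.mean([r.sense()["eef_pos"]for _ in range(3)],0);c=e-19*Z
Y=np.cross(Z,D)
for nm,q in(("bot",-50),("top",50)):
    print(nm,[proj("side",c+i*4*D+j*22.5*Y+q*Z)[0].round(1).tolist() for i,j in((-1,-1),(-1,1),(1,1),(1,-1))])
hsv=cv2.cvtColor(s,cv2.COLOR_BGR2HSV);m=((hsv[:,:,0]>100)&(hsv[:,:,0]<130)&(hsv[:,:,1]>120)).astype(np.uint8)
n,l,st,ce=cv2.connectedComponentsWithStats(m);print([(st[k].tolist(),ce[k].round(1).tolist()) for k in range(1,n) if st[k,4]>8])
E
```

```text
clock: 10.63
eef_pos: [500.3, -80.4, 266.8]
tcp_rot: [3.01, 0.0, 1.631]
contact_force: [-0.7, 0.2, -1.6]
opening: 0.086
grasp_force: 49.0
clock: 10.88
eef_pos: [500.8, -78.5, 267.1]
tcp_rot: [3.009, 0.0, 1.635]
contact_force: [-0.5, 1.2, -0.3]
opening: 0.082
grasp_force: 49.0
row [-0.0036, 0.4662, 0.0612] [-0.0033, 0.0, 0.0005] from [500.8 -78.5 267.1] [3.009 0.    1.635] t 10.88 q [-0.18  0.06  1.93  0.04  1.02 -0.26]
bot [[318.9, 192.3], [310.2, 203.4], [306.9, 201.8], [315.7, 190.8]]
top [[329.0, 156.6], [319.8, 167.3], [316.2, 165.7], [325.5, 155.1]]
[([528, 74, 31, 25, 535], [543.7, 86.5]), ([311, 117, 5, 6, 9], [313.2, 119.3]), ([219, 137, 4, 7, 15], [220.3, 139.8]), ([397, 161, 39, 28, 799], [415.5, 173.8]), ([308, 181, 8, 22, 59], [311.2, 192.4]), ([342, 256, 5, 5, 10], [344.1, 257.7]), ([528, 298, 9, 13, 14], [531.4, 304.2])]
```

```bash
python3 -m inch '[[[0,0.1,0.02,-0.003,0,0],[0,0.2,0.03,-0.003,0,0],[0,0.3,0.04,-0.003,0,0],[0,0.38,0.06,-0.003,0,0],[0,0.46,0.06,-0.003,0,0],[0,0.46,0.06,-0.003,0,0],[0,0.46,0.06,-0.003,0,0]]]' -1 50
python3 -m inch '[[[0,0,0,0,0,0],[0,0,0,0,0,0],[0,0,0,0,0,0],[0,0,0,0,0,0]]]' -1 50
python3 - <<'E'
from h import *
goal(F+19*Z,R=RT)
s=r.grab_frame("side")[:,:,::-1].copy();t=r.grab_frame("top")[:,:,::-1].copy();cv2.imwrite("pics/s7.png",s);cv2.imwrite("pics/t7.png",t)
Y=np.cross(Z,D)
for nm,q in(("bot",-50),("glaze",15),("top",50)):
  for n in("side","top"): print(nm,n,[proj(n,F+i*4*D+j*22.5*Y+q*Z)[0].round(1).tolist() for i,j in((-1,-1),(-1,1),(1,1),(1,-1))])
u,v=proj("side",F)[0].astype(int);print(u,v)
print("R-ish mean / B-R")
print("    ",*["%4d"%c for c in range(u-14,u+14)])
for y in range(v-24,v+30): print(y,*["%4d"%x for x in s[y,u-14:u+14].mean(1)],"|",*["%d"%x for x in (s[y,u-14:u+14,0].astype(int)-s[y,u-14:u+14,2]>8)])
E
```

```text
clock: 11.57
eef_pos: [593.6, -73.1, 267.1]
tcp_rot: [3.0, 0.0, 1.635]
contact_force: [-0.9, 0.5, -1.0]
opening: 0.083
grasp_force: 49.0
clock: 11.9
eef_pos: [593.0, -73.8, 267.7]
tcp_rot: [3.0, 0.001, 1.634]
contact_force: [-0.6, -0.5, -0.4]
opening: 0.082
grasp_force: 49.0
row [0.0022, 0.0083, 0.0034] [-0.0002, 0.0002, 0.0] from [593.  -73.8 267.7] [3.000e+00 1.000e-03 1.634e+00] t 11.9 q [-0.14  0.21  1.76  0.03  1.04 -0.22]
bot side [[282.3, 179.8], [272.6, 190.0], [269.6, 188.5], [279.3, 178.4]]
bot top [[303.4, 208.3], [284.0, 209.8], [283.8, 206.4], [303.1, 204.9]]
glaze side [[286.4, 157.5], [276.4, 167.5], [273.2, 166.0], [283.3, 156.1]]
glaze top [[305.3, 208.9], [284.6, 210.5], [284.4, 206.9], [305.1, 205.3]]
top side [[288.9, 144.5], [278.6, 154.3], [275.3, 152.8], [285.6, 143.1]]
top top [[306.5, 209.3], [285.0, 211.0], [284.7, 207.1], [306.2, 205.5]]
278 167
R-ish mean / B-R
      264  265  266  267  268  269  270  271  272  273  274  275  276  277  278  279  280  281  282  283  284  285  286  287  288  289  290  291
143   13   13   12   13   14   11   14   13   12   14
[... 10154 characters left out ...]
0  122  121  116  109  113  118  123 | 0 0 0 0 0 0 0 0 0 0 0 0 0 0 0 0 0 0 0 0 0 0 0 0 0 0 0 0
194  117  113  110  108  110  112  114   92   54   21   18   17   14   87  116  117  117  117  119  121  123  123  115  110  111  117  122  125 | 0 0 0 0 0 0 0 0 0 0 0 0 0 0 0 0 0 0 0 0 0 0 0 0 0 0 0 0
195  112  109  108  108  111  110  108  110   78   27   15   14   30   94  120  117  117  118  121  122  122  115  110  111  118  123  126  126 | 0 0 0 0 0 0 0 0 0 0 0 0 0 0 0 0 0 0 0 0 0 0 0 0 0 0 0 0
196  108  106  109  110  109  108  106  110   98   67   37   34   74  109  116  117  118  119  124  120  115  111  111  117  123  126  127  125 | 0 0 0 0 0 0 0 0 0 0 0 0 0 0 0 0 0 0 0 0 0 0 0 0 0 0 0 0
```

The blue tile's silhouette edges sit about 0.8 px right of the target outline, matching the arm's reading of about 1.6 mm short along the axis. A small nudge, then let it settle.

```bash
python3 -m inch '[[[0.001,0.003,0,0,0,0],[0.003,0.006,0.001,0,0,0],[0.003,0.008,0.001,0,0,0],[0.003,0.008,0.001,0,0,0],[0.003,0.008,0.001,0,0,0],[0.003,0.008,0.001,0,0,0],[0.003,0.008,0.001,0,0,0],[0.003,0.008,0.001,0,0,0]]]' -1 50
python3 - <<'E'
from h import *
goal(F+19*Z,R=RT)
s=r.grab_frame("side")[:,:,::-1].copy();t=r.grab_frame("top")[:,:,::-1].copy();cv2.imwrite("pics/s8.png",s)
g=s.mean(2)
def edge(line,hi): # midpoint crossing
    k=np.nonzero((line[:-1]-hi)*(line[1:]-hi)<=0)[0];return [round(float(i+(hi-line[i])/(line[i+1]-line[i])),1) for i in k[:3]]
print("left r170 (pred 272.6)",[264+x for x in edge(g[170,264:280],65)],"r186 (270.0)",[264+x for x in edge(g[186,264:280],65)])
print("right r165 (285.0), r175 (283.2)",[279+x for x in edge(g[165,279:292],70)],[279+x for x in edge(g[175,279:292],70)])
print("bottom c278 (184.3) c276(186.4)",[180+x for x in edge(g[180:195,278],70)],[180+x for x in edge(g[180:195,276],70)])
q=cv2.imread("pics/side0.png");d=q.astype(int)
rd=lambda i:np.argwhere((i[186:200,266:284,2].astype(int)-i[186:200,266:284,:2].max(2))>40).mean(0)[::-1]+[266,186]
print("ball",rd(q),rd(s))
print("ref/cradle unchanged diff",np.abs(s[195:228,286:320].astype(int)-cv2.imread('pics/s5.png')[195:228,286:320]).mean())
c=q.astype(int)-s;print("vase diff",np.abs(c[155:192,352:378]).mean(),"rail diff",np.abs(c[280:390,190:265]).mean())
S=r.sense();print(S["contact_force"],S["qvel"].round(3))
E
```

```text
clock: 12.67
eef_pos: [595.1, -73.0, 267.5]
tcp_rot: [3.0, 0.001, 1.634]
contact_force: [-0.6, 0.1, 0.1]
opening: 0.082
grasp_force: 49.0
row [-0.0007, -0.0021, 0.0011] [-0.0002, 0.0002, 0.0001] from [595.1 -73.  267.5] [3.000e+00 1.000e-03 1.634e+00] t 12.67 q [-0.14  0.21  1.75  0.03  1.04 -0.22]
left r170 (pred 272.6) [272.5] r186 (270.0) [270.2, 276.1]
right r165 (285.0), r175 (283.2) [284.6] [282.9]
bottom c278 (184.3) c276(186.4) [184.2] [186.2, 191.7]
ball [274.64705882 193.47058824] [274.54545455 193.63636364]
ref/cradle unchanged diff 34.884729649435535
vase diff 4.90990990990991 rail diff 6.002303030303031
[-0.57258814 -0.16081116 -0.07574748] [ 0.    -0.    -0.     0.    -0.001  0.001]
```

The tile outline now matches to within 0.4 px. The cradle patch changed in brightness, so I'll check whether that's only the shadow before handing in.

Run:
```python
from h import *
a=cv2.imread("pics/s5.png");b=cv2.imread("pics/s8.png")
f=lambda i:(cv2.GaussianBlur(i,(3,3),0)[182:228,286:320].max(2)<34)
A,B=f(a),f(b);print(A.sum(),B.sum(),(A&B).sum(),np.argwhere(A).mean(0),np.argwhere(B).mean(0))
for y in range(184,226,2): print(y,*["%3d"%v for v in b[y,286:320:1].mean(1)])
```

```text
422 428 345 [24.63270142 18.68009479] [27.49299065 17.25      ]
184 111 115 117 120 118 119 120 121 123 122 118 112 114 119 123 123 122 121 124 126 106  75  58  59  75  98 107 108 110 114 111 108 106 108
186 113 117 118 119 120 122 123 123 118 111 113 120 122 123 123 122 123 126 121  99  67  56  44  16  82 111 111 113 111 108 106 107 110 110
188 119 120 119 121 122 123 117 112 112 119 123 124 124 123 125 124 124 103  74  62  65  42  15  14  88 115 112 108 107 107 108 109 111 111
190 120 120 123 122 116 111 113 118 123 124 124 124 124 124 123 120  77  20  42  44  23  18  16  26  91 112 106 107 107 109 110 111 113 114
192 123 123 117 110 113 118 123 124 125 125 124 121 121 121 103  53  16  19  18  17  20  19  16  30  87 110 109 109 109 111 111 113 115 117
194 116 110 112 117 123 125 125 124 124 122 120 119 120  80  23  16  19  19  15  18  20  17  14  47  95 112 109 110 112 113 115 117 118 117
196 111 118 124 124 126 124 123 122 119 118 118 123 109  59  15  20  17  17  18  19  19  17  14  66 102 111 111 111 114 115 118 118 119 120
198 123 126 126 124 123 121 119 117 118 122 125 126 107 
[... 1203 characters left out ...]

216 122 122 126 127  91  28   0   3   5   4  10  19  21  21  24  24  21  21  19  19  10   1   4   1   0  42 109 130 125 127 129 130 131 130
218 121 124  85  41  31   8   1   3   1   1   4   3   1   2   4   9  15  18  17   4   2   1   1   3  26  41  41  38  99 126 130 134 128 122
220  87  43  43  44  38  24  14  10   4   3   1   2   2   3   2   2   2   4   3   3   3   1   9  37  46  46  46  47  48  46  42  35  91 119
222  44  44  44  42  41  42  42  43  43  38  32  24  12   8   4   2   2   0   3   0   2  18  38  46  46  47  47  48  48  45  44  42  45  44
224  43  41  41  41  40  40  41  41  41  39  40  43  44  45  45  40  26  18  13   7  35  47  46  47  48  48  48  45  44  43  46  45  48  49
```

The cradle outline and the standing plate are unmoved; only the shadow changed. Handing in.

```bash
python3 -c "
from rig import r
print(r.sign_off())"
```

```text
the job is handed in; nothing more can be done
None
```

The job is handed in at about 13 s on the robot clock: the reference tile is seated in the cradle with its patches towards the camera, and the arm is holding the blue tile still at the focus point, squared to the lens, to within roughly 2 mm by my image measurements; the sign-off gave no verdict.

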